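# Set the large spring trap

### The job

Set the spring trap that is stuck to the worktop: draw its sprung arm right over to the catch end, and while you hold it pressed down there, swing the hook of the catch over its cross bar, then ease off so that the bar is left hanging on the hook. Never let the arm fly back, do not force the catch, and leave the things around it where they are.

Things in the scene. Friction and masses are not known exactly. Their poses are not given: they have to be found in the camera images.
- trap: Large wooden spring trap, stuck down so it cannot move: flat base board 204 x 134 mm, 14 mm thick. Origin on the worktop below the arm's hinge line; x runs along the board to the end with the upright wooden bite block (board from x = -126 to +78 mm), y along the hinge line, z up. The hinge line is 22 mm above the worktop. The catch is at the -x end.
- striker (a joint): Sprung steel arm, a U of 8 mm rod: side rods at y = -60 and +60 mm, cross bar between them 80 mm from the hinge line. Value: angle in rad turned up and over from rest (0: bar on the bite block, 40 degrees above the trap's +x) towards -x. 2.11: bar bears on the hook's underside; 2.32: solid stop. A spring drives it back to 0 with 4 N at the bar at rest, 9 N when right over.
- bar_mid (a point): Middle of the arm's straight cross bar (8 mm round, 120 mm long, along the trap's y), on its centre line. At the solid stop it lies 79 mm to -x of the hinge line, 33 mm above the worktop. The open hook's tip then stands 1 to 9 mm beyond the bar's -x side: a fingertip on the bar, reaching 10 mm beyond that side, slid towards the trap's -y from its +y end, pushes the hook round.
- bar_set (a point): Point on the trap where bar_mid lies when the trap is set: 76 mm to -x of the hinge line, 48 mm above the worktop. To pass the hook's lip over it the bar must be held at least 7 mm lower than this; let up under the nose it bears there and the lip, on its +x side, stops the catch from swinging open.
- catch (a joint): Swivel angle in rad of the catch, a light hook of 7 mm steel wire on an upright post. 0: nose points along the trap's +x across the bar's place, against its solid stop (fully over). Grows as the nose swings to the trap's +y; 1.0: fully open, nose just clear of the bar, where a very weak spring puts it whenever it is free. Set, it rests between 0 and 0.3. A bait dish below turns with it.
- post_row (a point): Point on the board's top, middle of the row (along the trap's y) where the catch's post may stand: 12 mm either way from here, differing each time and not reported (look or feel). Nose: level, 46 mm long from the post's axis, underside 51 and top 58 mm above the worktop, tip turned down as a lip to 43.5 mm. Post 13 mm thick, 64 mm high.
- glass_c (a point): centre of a small drinking glass, 49 mm wide, 62 mm high: bystander
- lemon_c (a point): centre of a lemon, 71 x 53 x 51 mm: bystander
- garlic_c (a point): centre of a garlic bulb, 60 mm: bystander
- tape_c (a point): centre of a roll of tape lying flat, 98 mm across, 25 mm high: bystander
- mandarin_c (a point): centre of a mandarin, 55 mm wide, 48 mm high: bystander
- beaker_c (a point): centre of a white beaker, 67 mm wide, 96 mm high: bystander
- spoon_c (a point): centre of a metal spoon lying flat, 191 x 38 x 13 mm: bystander

How it is judged:
By the outcome, as a careful person would: the job done as asked, in the order asked, and still so for the second after the job is handed in, with the robot touching nothing.
It also fails if it takes over 64 s, if anything falls off the work surface, if the arm or the gripper's body presses on something with over 40 N, if the wrist force passes 120 N, or if a joint passes its speed limit or range.

### The arm

A 6-joint arm with a two-finger parallel gripper is mounted at the origin on a cart in front of the work surface, level with it; the furniture and walls round the work are solid. World frame = base frame: x ahead of the robot, y to its left, z up, the work surface at z = 0. Lengths are in m, angles in degrees, forces in N, time in s.
With the tool pointing down it reaches from about 0.375 to 0.9 m from the base axis. Payload 3.1 kg.
Tool frame: the origin (TCP) lies between the finger pads; the fingertips stand 22 mm ahead of it and the grasp point (between the pads) lies 3 mm ahead of it (bot.tip_extent is the distance from the TCP to the fingertips, in m); y points along the fingers, z is the direction in which the jaws open and shut, and the axes are right-handed (so a half turn about y gives the same grasp; the last joint's range is limited). The gripper opens to 87 mm and grips with 3 to 60 N. Pads are 19 mm wide; open, the fingers measure 117 mm over their backs; the gripper's body (75 mm by 190 mm) begins 51 mm behind the grasp point.
Start: joints at [63.169, 30.224, 82.088, -0, 67.689, -10.227], TCP at [0.179, 0.599, 0.212] pointing down, gripper open.
Joint ranges: [-176.69, 176.69], [-43.24, 126.21], [12.49, 139.97], [-82, 262], [0, 151.66], [-163.58, 163.58]. Speed limits (degrees/s): [159.86, 159.86, 180, 180, 180, 180].

### API

Orientations are given as a 3x3 rotation matrix whose columns are the frame's x, y, z axes.
In Python, from rig import bot, eyes, models gives the robot as it stands. The module is installed in compiled form; this text tells all that it offers.
- The arm moves only by the tool arm_command, never from a script. Its arguments are lists of equal length, an entry for each row: "translation": the shift along the tool's x, y, z each as a share of 0.08 m, from -1 to 1, a list of three; "rotation": the turn, a rotation vector about the tool's x, y, z each as a share of 60 degrees, from -1 to 1, a list of three; "grip": the closure, from -1 (fully open) to 1 (shut), so that 0 is half open. In form: {"translation": [[x, y, z], ...], "rotation": [[rx, ry, rz], ...], "grip": [grip, ...]}. A call has 1 to 5 rows; each row is the pose to reach, as a shift and turn from the pose commanded when the call began, along the tool's axes at that moment; what a row does not reach only later rows make up. A row lasts 1/10 s, in which the tool goes at most 50 mm and 8.59 degrees, less where a joint would pass 70% of its speed; a pose out of reach is approached as far as the arm can. A call with a number of a shift or a turn outside -1 to 1 is refused whole. A call with a gripper value outside its range is refused whole. The fingers move at their own pace and stop on an object; the grip force is fixed at half the most. Time passes only in rows, so rows that repeat a pose let the fingers close. It gives the time, the measured TCP pose, the force and the opening at its end, in the units of the state.
- bot.read_state(): the state, without advancing time (a new reading comes with each control period).
- eyes.capture(name): name is "scene" or "top" or "wrist"; returns a dict with "image" (400x640x3 uint8, blue, green, red), "mtx" (3x3 intrinsics, pixels), "rvec" (rotation vector, rad) and "tvec" (3), from world to camera coordinates, as OpenCV has them; the wrist camera has in their place "hand_eye" (4x4, takes a point from camera to tool coordinates, whose origin is the TCP and whose axes are the tool frame's). Camera axes: x right, y down, z forward; pixel columns grow to the right and rows downward; lengths in m; the calibration is good to about 2 mm. A picture is of the moment at which its call begins: read the wrist's pose just before it. There is no depth.
- bot.hand_in(): hands the job in, once; it reports no verdict.
Trained networks look in the newest picture that a camera, given by its name, has taken for a name from the list of things; names that differ only in an ending like _2 or _b are one class to them, and where a whole thing is asked for, a point or a joint stands for the part that bears it (a point fixed in the world has none). Each returns a list of dicts, best first, with "conf" (0 to 1); they miss things now and then, are a little off and sometimes report something else, mostly with a low value. They report only what shows in the picture. A call takes as long as a camera call.
- models.recognise(camera, thing): "extent" ([left, top, right, bottom] as shares, 0 to 1, of the picture: columns of its width, rows of its height, round what is visible of it).
- models.spot_point(camera, thing): "point" ([column, row] as shares, 0 to 1, of the picture: columns of its width, rows of its height: a listed point, or the origin of a listed thing).
The state is a dict: "time_s": time; "joint_positions": joint angles; "qvel": joint speeds; "tau": joint torques, N m; "position": TCP position; "tcp_rot": TCP orientation; "force": force on the tool from outside, world axes, zero at the start; "moment": the same for the moment, N m; "opening": opening from 0.0 (shut) to 1.0 (fully open).
Only numpy, scipy, OpenCV 4.12 (cv2) and the standard library are available. Lean on these libraries where they do the work, as an engineer would, in place of code of your own. Each camera call takes 0.05 s, during which the arm holds its last target. There are 200 camera calls.

## Working session

There is one attempt and no reset: what is moved stays moved. The work goes in short steps, Python scripts to look and compute and a tool call to move; the robot and the scene stay as the last step left them, time stands still between calls to the robot, and variables do not carry over. Pictures are saved under pics/ and viewed, about 8 in all and at most 12, crops included, and the job is handed in when it is done.

Besides the shell and the picture viewer there is one more tool, called as name(argument=value, ...) on one line, values as JSON. arm_command: Moves the arm, as the interface text tells. Shift numbers are shares of 0.08 m and turn numbers shares of 60 degrees, none past 1 either way. Its arguments: {"type":"object","properties":{"translation":{"type":"array"},"rotation":{"type":"array"},"grip":{"type":"array"}},"required":["translation","rotation","grip"]}

```bash
mkdir -p pics; cat > h.py <<'E'
import numpy as np, cv2
from rig import bot, eyes, models
def cam(n):
    c=eyes.capture(n); return c
def ray(c,u,v):
    R=cv2.Rodrigues(np.array(c['rvec'],float))[0]; t=np.array(c['tvec'],float).ravel()
    p=cv2.undistortPoints(np.array([[[u,v]]],float),np.array(c['mtx'],float),None)[0,0]
    return -R.T@t, R.T@np.array([p[0],p[1],1.])
def at_z(c,u,v,z):
    o,d=ray(c,u,v); return o+d*(z-o[2])/d[2]
def proj(c,P):
    return cv2.projectPoints(np.array(P,float).reshape(-1,3),np.array(c['rvec'],float),np.array(c['tvec'],float),np.array(c['mtx'],float),None)[0].reshape(-1,2)
E
python3 - <<'E'
from h import *
s=bot.read_state(); print(s['time_s'],s['position'],np.round(s['tcp_rot'],3).tolist(),s['force'],s['opening'],bot.tip_extent)
Z=dict(trap=0,bar_set=.048,bar_mid=.073,post_row=.014,glass_c=.031,lemon_c=.025,garlic_c=.03,tape_c=.012,mandarin_c=.024,beaker_c=.048,spoon_c=.006)
for n in('top','scene'):
    c=cam(n); cv2.imwrite(f'pics/{n}0.png',c['image'])
    for k,z in Z.items():
        for r in models.spot_point(n,k)[:2]:
            u,v=r['point'][0]*640,r['point'][1]*400
            print(n,k,round(r['conf'],2),round(u),round(v),np.round(at_z(c,u,v,z),3))
E
```

```text
0.0 [0.17819725 0.59825839 0.21097095] [[0.958, -0.001, 0.286], [-0.286, -0.002, 0.958], [-0.0, -1.0, -0.002]] [-0.08214982  0.21032849 -0.38356942] 1.0026689252180105 0.022
top trap 0.72 332 221 [0.467 0.037 0.   ]
top trap 0.26 290 150 [0.679 0.156 0.   ]
top bar_set 0.64 359 210 [ 0.494 -0.035  0.048]
top bar_mid 0.75 310 227 [0.452 0.102 0.073]
top bar_mid 0.45 363 191 [ 0.545 -0.047  0.073]
top post_row 0.59 362 194 [ 0.543 -0.049  0.014]
top glass_c 0.61 437 214 [ 0.48  -0.258  0.031]
top lemon_c 0.65 390 150 [ 0.666 -0.134  0.025]
top lemon_c 0.63 438 212 [ 0.485 -0.262  0.025]
top garlic_c 0.78 339 145 [0.683 0.014 0.03 ]
top mandarin_c 0.77 292 148 [0.679 0.15  0.024]
top beaker_c 0.75 425 161 [ 0.628 -0.225  0.048]
top spoon_c 0.91 407 255 [ 0.362 -0.174  0.006]
scene trap 0.7 300 238 [0.467 0.05  0.   ]
scene bar_set 0.83 333 235 [ 0.508 -0.028  0.048]
scene bar_mid 0.84 280 208 [0.447 0.1   0.073]
scene post_row 0.92 353 244 [ 0.55  -0.051  0.014]
scene post_row 0.48 419 237 [ 0.689 -0.125  0.014]
scene glass_c 0.58 392 312 [ 0.485 -0.256  0.031]
scene lemon_c 0.93 419 235 [ 0.684 -0.128  0.025]
scene garlic_c 0.74 379 202 [0.683 0.015 0.03 ]
scene tape_c 0.57 264 158 [0.556 0.372 0.012]
scene mandarin_c 0.64 346 177 [0.682 0.147 0.024]
scene mandarin_c 0.63 333 235 [ 0.522 -0.009  0.024]
scene beaker_c 0.74 434 263 [ 0.633 -0.222  0.048]
scene beaker_c 0.74 357 241 [ 0.541 -0.075  0.048]
scene spoon_c 0.56 320 319 [ 0.37  -0.17   0.006]
scene spoon_c 0.55 332 233 [0.537 0.014 0.006]
```

View pics/top0.png

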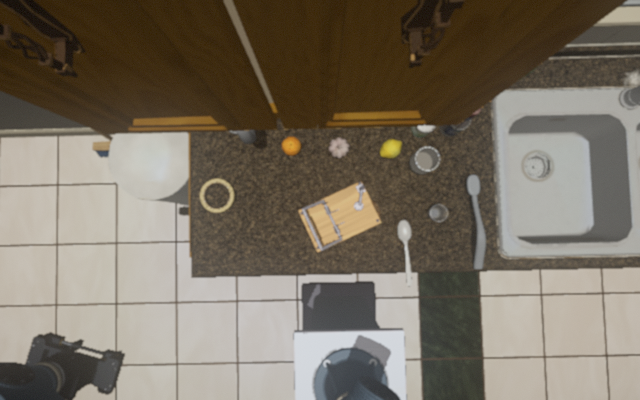

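View pics/scene0.png

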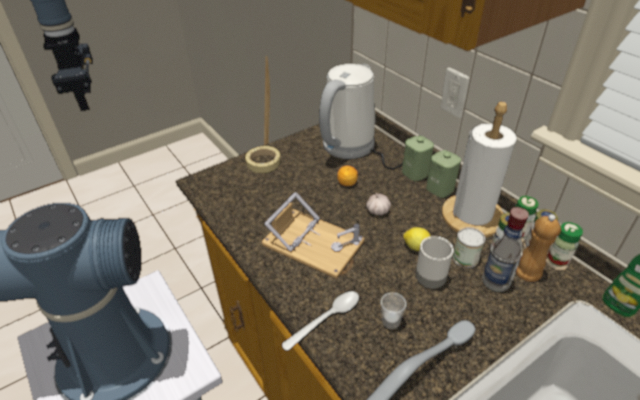

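The top view shows the trap around (340,217), with the bite block and sprung bar at lower left (310,227) and the catch at upper right (362,195). In the scene view the bar is at (280,208) and the catch at (350,240). I'll enlarge both for the board corners.

```bash
python3 - <<'E'
import cv2,numpy as np
a=cv2.imread('pics/top0.png')[172:262,290:395]; b=cv2.imread('pics/scene0.png')[185:285,250:375]
a=cv2.resize(a,(630,540),interpolation=cv2.INTER_CUBIC); b=cv2.resize(b,(750,600),interpolation=cv2.INTER_CUBIC)
cv2.imwrite('pics/ta.png',a); cv2.imwrite('pics/sb.png',b)
E
```

```text
(no output)
```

View pics/ta.png

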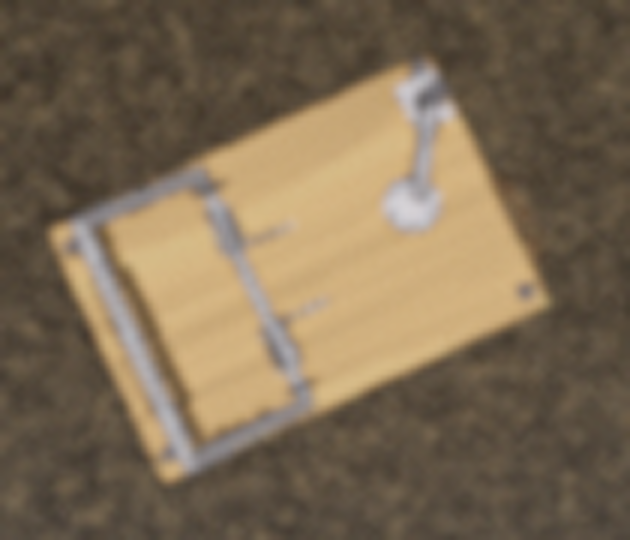

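View pics/sb.png

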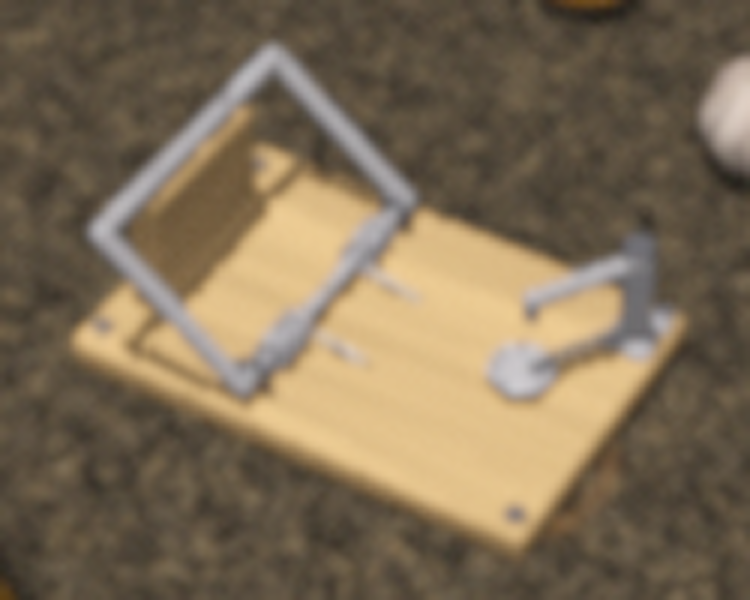

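The crops show the board corners and rest-state bar ends. In the top crop the corners are (425,57), (551,302), (168,485) and (50,228). The post is at the far, trap −y side with the nose swung open towards +y. Next I fit the trap pose from these.

```bash
cat >> h.py <<'E'
from scipy.optimize import least_squares
def toW(p,P):
    P=np.atleast_2d(P).astype(float)/1000; c,s=np.cos(p[2]),np.sin(p[2])
    return np.c_[p[0]+c*P[:,0]-s*P[:,1],p[1]+s*P[:,0]+c*P[:,1],P[:,2]]
E
python3 - <<'E'
from h import *
T=lambda x,y:(290+(x+.5)/6-.5,172+(y+.5)/6-.5); S=lambda x,y:(250+(x+.5)/6-.5,185+(y+.5)/6-.5)
ct,cs=cam('top'),cam('scene')
tp=[((-126,-67,14),T(425,57)),((-126,67,14),T(551,302)),((78,67,14),T(168,485)),((78,-67,14),T(50,228)),((61.3,-60,73.4),T(84,225)),((61.3,60,73.4),T(190,463)),((0,60,22),T(303,395)),((0,-60,22),T(205,180))]
sp=[((78,67,14),S(77,338)),((-126,67,14),S(520,543)),((-126,-67,14),S(685,318)),((61.3,60,73.4),S(103,230)),((61.3,-60,73.4),S(274,55)),((0,60,22),S(245,382)),((0,-60,22),S(405,202))]
def res(p,full=True):
    a=proj(ct,toW(p,[q[0] for q in tp]))-[q[1] for q in tp]; b=proj(cs,toW(p,[q[0] for q in sp]))-[q[1] for q in sp]
    return np.r_[a.ravel(),b.ravel()]
r=least_squares(res,[.47,.04,1.95],loss='soft_l1'); p=r.x
print(p,np.degrees(p[2])); print(np.round(r.fun.reshape(-1,2) if 0 else res(p).reshape(-1,2),1).tolist()); np.save('p.npy',p)
def inv(w): 
    d=w[:2]-p[:2]; c,s=np.cos(p[2]),np.sin(p[2]); return np.round(1000*np.array([c*d[0]+s*d[1],-s*d[0]+c*d[1]]),1)
print('post top',inv(at_z(ct,*T(428,88),.064)),inv(at_z(cs,*S(640,238),.064)))
print('post base top/scene',inv(at_z(cs,*S(637,330),.016)))
print('nose tip scene',inv(at_z(cs,*S(530,303),.051)),'top',inv(at_z(ct,*T(420,190),.054)))
print('block',inv(at_z(cs,*S(150,210),.069)),inv(at_z(cs,*S(250,108),.069)),inv(at_z(cs,*S(185,300),.014)),inv(at_z(cs,*S(260,150),.05)))
E
```

```text
[0.47155418 0.03910487 1.98205487] 113.56337860585269
[[1.2, -1.3], [-0.0, -0.1], [-0.4, -0.7], [-0.3, -0.2], [-0.7, -0.6], [0.1, -0.4], [0.8, 0.7], [-0.6, -1.5], [-1.6, 0.3], [-0.1, -0.0], [0.4, -0.2], [-0.6, 0.8], [-0.2, 0.5], [-0.6, 1.0], [-0.1, 0.1]]
post top [-110.2  -48.7] [-111.8  -50. ]
post base top/scene [-113.1  -48.7]
nose tip scene [-86.6  -9.9] top [-87.8  -7.6]
block [55.5 35.4] [ 55.3 -33.6] [50.7 25.4] [ 50.5 -31.8]
```

Pose fit is good: trap at (0.472, 0.039), yaw 113.6°. The post is at about (-111,-49) mm in the trap frame and the bite block spans y ±35. I'll work with the fingers shut, pushing on the bar near y=+52, beyond the block.

arm_command(translation=[[0.7,0,-0.86],[0.7,0,-0.86],[0.7,0,-0.86]], rotation=[[0,0,0],[0,0,0],[0,0,0]], grip=[1,1,1])

```text
time_s: 1.6
position: [0.213, 0.5126, 0.2116]
tcp_rot: [[0.957, -0.001, 0.289], [-0.289, -0.005, 0.957], [-0.0, -1.0, -0.005]]
force: [-0.9, 0.2, 0.1]
opening: 0.81
```

arm_command(translation=[[0.7,0,-0.86],[0.7,0,-0.86],[0.7,0,-0.86]], rotation=[[0,0,0],[0,0,0],[0,0,0]], grip=[1,1,1])

```text
time_s: 1.9
position: [0.2471, 0.432, 0.2119]
tcp_rot: [[0.957, -0.001, 0.289], [-0.289, -0.002, 0.957], [-0.0, -1.0, -0.003]]
force: [-0.6, 1.4, -0.7]
opening: 0.541
```

arm_command(translation=[[0.7,0,-0.86],[0.7,0,-0.86],[0.7,0,-0.86]], rotation=[[0,0,0],[0,0,0],[0,0,0]], grip=[1,1,1])

```text
time_s: 2.2
position: [0.2816, 0.3513, 0.2121]
tcp_rot: [[0.957, 0.0, 0.289], [-0.289, -0.001, 0.957], [0.0, -1.0, -0.001]]
force: [-0.4, -0.4, 0.3]
opening: 0.263
```

arm_command(translation=[[0.7,0,-0.86],[0.7,0,-0.86],[0.7,0,-0.86]], rotation=[[0,0,0],[0,0,0],[0,0,0]], grip=[1,1,1])

```text
time_s: 2.5
position: [0.3165, 0.2701, 0.2123]
tcp_rot: [[0.957, 0.001, 0.29], [-0.29, 0.0, 0.957], [0.001, -1.0, 0.001]]
force: [0.3, 1.1, 0.2]
opening: 0.031
```

arm_command(translation=[[0.7,0,-0.86],[0.7,0,-0.86],[0.7,0,-0.86],[0.7,0,-0.86],[0.7,0,-0.86]], rotation=[[0,-0.67,0],[0,-0.67,0],[0,-0.67,0],[0,-0.67,0],[0,-0.67,0]], grip=[1,1,1,1,1])

```text
time_s: 3.0
position: [0.3498, 0.1907, 0.2123]
tcp_rot: [[0.92, 0.001, -0.393], [0.393, 0.002, 0.92], [0.002, -1.0, 0.001]]
force: [0.5, 0.4, 0.7]
opening: 0.005
```

arm_command(translation=[[0,0.8,-1],[0,0.8,-1],[0,0.8,-1]], rotation=[[0,0,0],[0,0,0],[0,0,0]], grip=[1,1,1])

```text
time_s: 3.3
position: [0.3814, 0.1144, 0.1458]
tcp_rot: [[0.923, -0.002, -0.385], [0.385, 0.0, 0.923], [-0.002, -1.0, 0.001]]
force: [-1.5, 0.8, -0.7]
opening: 0.004
```

arm_command(translation=[[0,0.85,-0.1],[0,0.85,-0.1],[0,0.85,-0.1],[0,0.85,-0.1]], rotation=[[0,0,0],[0,0,0],[0,0,0],[0,0,0]], grip=[1,1,1,1])

```text
time_s: 3.7
position: [0.3834, 0.1093, 0.0802]
tcp_rot: [[0.921, 0.0, -0.389], [0.389, 0.0, 0.921], [0.001, -1.0, 0.0]]
force: [-0.5, 0.3, 0.0]
opening: 0.005
```

```bash
cat >> h.py <<'E'
def st():
    p=np.load('p.npy'); s=bot.read_state(); w=np.array(s['position']); d=w[:2]-p[:2]; c,q=np.cos(p[2]),np.sin(p[2])
    f=np.array(s['force']); R=np.array(s['tcp_rot'])
    print('t',round(s['time_s'],2),'trap xyz tip mm',np.round([1e3*(c*d[0]+q*d[1]),1e3*(-q*d[0]+c*d[1]),1e3*(w[2]-.022)],1),'F trap',np.round([c*f[0]+q*f[1],-q*f[0]+c*f[1],f[2]],1), 'q',np.round(s['joint_positions'],0))
E
python3 - <<'E'
from h import *
st(); c=cam('scene'); cv2.imwrite('pics/s1.png',cv2.resize(c['image'][150:290,230:405],(750,600),interpolation=cv2.INTER_CUBIC))
E
```

```text
t 3.7 trap xyz tip mm [99.6 52.7 58.2] F trap [0.5 0.3 0. ] q [  -0.   28.  121.    0.   31. -113.]
```

View pics/s1.png

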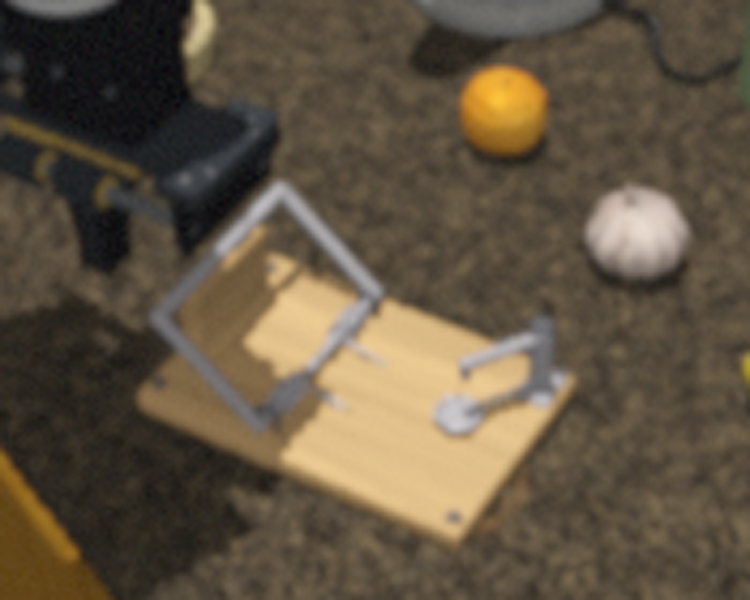

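```bash
python3 - <<'E'
from h import *
p=np.load('p.npy');c=cam('scene')
P=[(99.6,52.7,58),(84.6,52.7,58),(114.6,52.7,58),(5,90,129),(5,15,129),(195,90,129),(5,52,129),(5,90,170)]
print([( (230,150)and (round((u-230)*750/175),round((v-150)*600/140))) for u,v in proj(c,toW(p,P))])
c=cam('wrist'); cv2.imwrite('pics/w1.png',c['image'])
E
```

```text
[(108, 304), (130, 313), (86, 294), (202, 310), (285, 223), (-93, 186), (245, 265), (196, 248)]
```

View pics/w1.png

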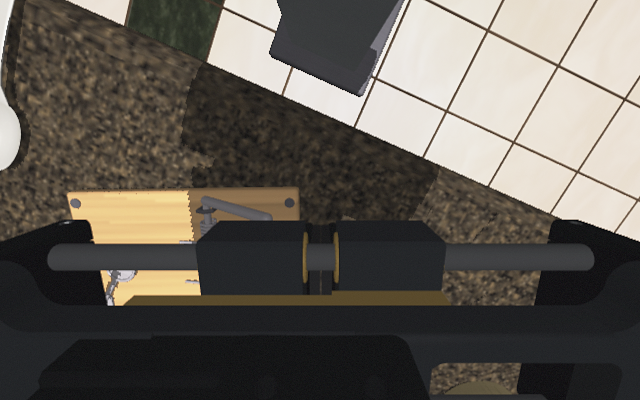

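The wrist view only shows the carriages, with the closed fingers at centre. In the scene view the fingertip appears near (105,268), but I predicted (108,304). I'll check this in both views, brightened and with the predictions overlaid.

```bash
python3 - <<'E'
from h import *
p=np.load('p.npy'); st()
P=[(84.6,43,58),(114.6,43,58),(114.6,62,58),(84.6,62,58),(84.6,43,108),(114.6,43,108),(114.6,62,108),(84.6,62,108)]
o=[]
for n,(y0,x0) in dict(scene=(175,225),top=(190,275)).items():
    c=cam(n); im=c['image'][y0:y0+75,x0:x0+100]; im=cv2.resize(im,(800,600),interpolation=cv2.INTER_CUBIC)[:, :600 if 0 else 800]
    im=np.clip(255*(im/255.)**.5,0,255).astype(np.uint8)
    for i,(u,v) in enumerate(proj(c,toW(p,P))): cv2.circle(im,(int((u-x0+.5)*8),int((v-y0+.5)*8)),4,(0,0,255) if i<4 else (0,255,0),-1)
    o.append(cv2.resize(im,(400,300)) if 0 else im[:, :800])
cv2.imwrite('pics/c2.png',cv2.resize(np.hstack(o),(800,300)))
E
```

```text
t 3.85 trap xyz tip mm [99.1 52.5 59.2] F trap [-0.2 -0.4  0.2] q [  -0.   28.  121.    0.   31. -113.]
```

View pics/c2.png

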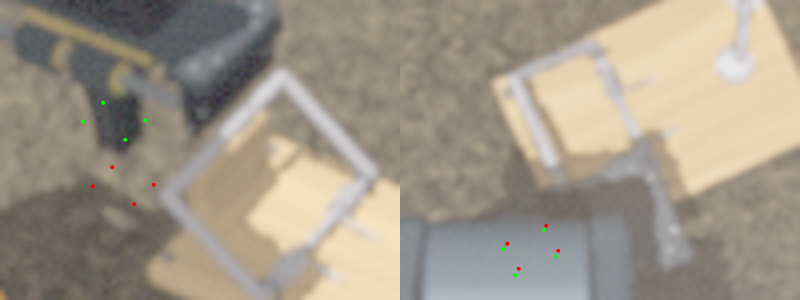

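The visible finger bottom is about 28 mm higher in the image than the reported pose implies. I'll settle it by feel: a gentle approach should meet the bar when the tip's front reaches x≈65.

arm_command(translation=[[0,0.05,-0.1],[0,0.05,-0.15],[0,0.05,-0.2],[0,0.05,-0.25],[0,0.05,-0.3]], rotation=[[0,0,0],[0,0,0],[0,0,0],[0,0,0],[0,0,0]], grip=[1,1,1,1,1])

```text
time_s: 4.45
position: [0.3922, 0.0856, 0.0759]
tcp_rot: [[0.922, -0.0, -0.388], [0.388, 0.0, 0.922], [-0.0, -1.0, 0.0]]
force: [0.1, 0.3, -0.1]
opening: 0.005
```

```bash
python3 - <<'E'
from h import *
st();c=cam('scene'); cv2.imwrite('pics/s2.png',c['image']); print(c['mtx'])
print([(np.round(r['point'],3),round(r['conf'],2)) for r in models.spot_point('scene','bar_mid')])
E
```

```text
t 4.45 trap xyz tip mm [74.3 54.2 53.9] F trap [ 0.2 -0.2 -0.1] q [  -4.   29.  121.   -0.   30. -117.]
[[478.16016062   0.         315.57081992]
 [  0.         478.16016062 201.87672842]
 [  0.           0.           1.        ]]
[(array([0.436, 0.521]), 0.62)]
```

```bash
python3 - <<'E'
from h import *
p=np.load('p.npy')
c=cam('scene'); x0,y0=235,170
im=cv2.resize(c['image'][y0:y0+75,x0:x0+100],(800,600),interpolation=cv2.INTER_CUBIC)
im=np.clip(255*(im/255.)**.5,0,255).astype(np.uint8)
P=[(59.3,44.5,54),(89.3,44.5,54),(89.3,63.5,54),(59.3,63.5,54),(74.3,54,54),(74.3,54,76),(74.3,54,124)]
for i,(u,v) in enumerate(proj(c,toW(p,P))): cv2.circle(im,(int((u-x0+.5)*8),int((v-y0+.5)*8)),5,(0,0,255) if i<5 else (0,255,0),-1)
cv2.imwrite('pics/c3.png',im)
E
```

```text
(no output)
```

View pics/c3.png

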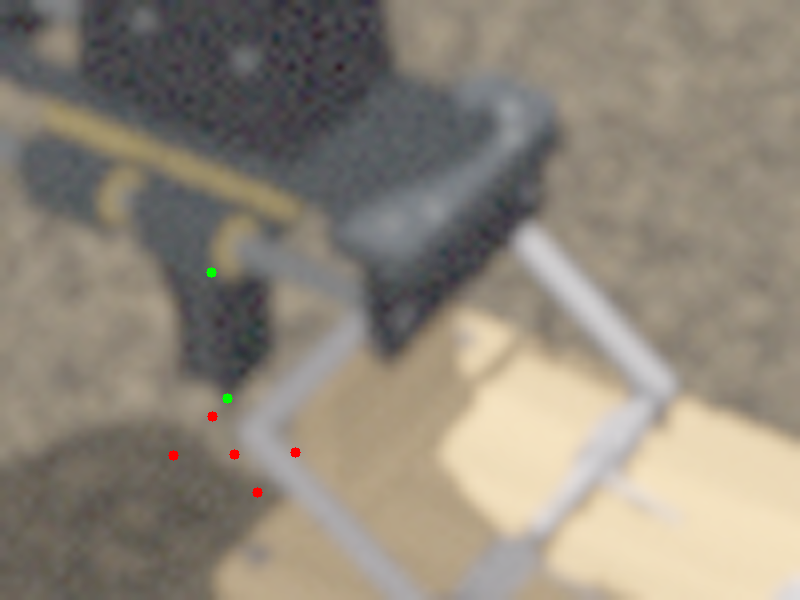

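```bash
python3 - <<'E'
from h import *
p=np.load('p.npy'); s=bot.read_state(); c=cam('wrist'); H=np.array(c['hand_eye']);K=np.array(c['mtx']); print(K[0,0],np.round(H,3).tolist())
cv2.imwrite('pics/w2.png',c['image'])
# predict for w1 pose
R=np.array([[.921,0,-.389],[.389,0,.921],[0,-1,0]]); t=np.array([.3834,.1093,.0805])
def pw(P,R,t,H=H):
    X=(P-t)@R; X=(X-H[:3,3])@H[:3,:3]; return np.round(X,3),np.round((X@K.T)[:,:2]/X[:,2:],0)
print(pw(toW(p,[(-126,67,14),(78,67,14)]),R,t))
for dz in (.01,.02,.03):print(dz,pw(toW(p,[(-126,67,14),(78,67,14)]),R,t+[0,0,dz])[1].tolist())
E
```

```text
282.41809277464324 [[-0.0, 0.969, 0.246, -0.068], [-0.001, -0.246, 0.969, -0.173], [1.0, 0.0, 0.001, -0.001], [0.0, 0.0, 0.0, 1.0]]
(array([[-0.225, -0.004,  0.246],
       [-0.021, -0.007,  0.245]]), array([[ 62., 194.],
       [296., 191.]]))
0.01 [[72.0, 191.0], [297.0, 189.0]]
0.02 [[81.0, 189.0], [298.0, 187.0]]
0.03 [[89.0, 187.0], [299.0, 184.0]]
```

The wrist camera agrees with the reported pose, but at x=74 I felt no contact. Lowering the tip by 24 mm, clear of the bar, is safe under either reading. Then I'll feel forward again.

arm_command(translation=[[0,0,0.14],[0,0.15,0.14],[0,0.3,0.14],[0,0.3,0.14]], rotation=[[0,0,0],[0,0,0],[0,0,0],[0,0,0]], grip=[1,1,1,1])

```text
time_s: 5.05
position: [0.3863, 0.0971, 0.0511]
tcp_rot: [[0.921, -0.003, -0.389], [0.389, 0.0, 0.921], [-0.003, -1.0, 0.001]]
force: [0.5, 0.0, 0.6]
opening: 0.008
```

arm_command(translation=[[0,0,-0.05],[0,0,-0.1],[0,0,-0.14],[0,0,-0.18],[0,0,-0.18]], rotation=[[0,0,0],[0,0,0],[0,0,0],[0,0,0],[0,0,0]], grip=[1,1,1,1,1])

```text
time_s: 5.55
position: [0.3919, 0.0857, 0.053]
tcp_rot: [[0.924, -0.001, -0.384], [0.384, 0.004, 0.924], [0.001, -1.0, 0.005]]
force: [-2.0, 22.3, 12.1]
opening: 0.008
```

```bash
python3 - <<'E'
from h import *
st()
E
```

```text
t 5.55 trap xyz tip mm [74.6 54.3 31. ] F trap [21.2 -7.  12.1] q [  -4.   32.  121.    1.   26. -117.]
```

Contact with the bar: 21 N along +x and 12 N up, which fits friction at µ≈0.57 on the sliding face. So the real tip is probably about 25 mm higher than reported. I'll back off and touch the resting bar's top to find the true tip height.

arm_command(translation=[[0,0,0.15],[0,-0.3,0.15],[0,-0.64,0.15],[0,-0.64,-0.15],[0,-0.64,-0.15]], rotation=[[0,0,0],[0,0,0],[0,0,0],[0,0,0],[0,0,0]], grip=[1,1,1,1,1])

```text
time_s: 6.05
position: [0.4007, 0.0706, 0.1044]
tcp_rot: [[0.922, 0.006, -0.386], [0.386, -0.001, 0.922], [0.005, -1.0, -0.003]]
force: [-0.5, 0.8, -0.7]
opening: 0.006
```

arm_command(translation=[[0,0.06,0],[0,0.12,0],[0,0.12,0]], rotation=[[0,0,0],[0,0,0],[0,0,0]], grip=[1,1,1])

```text
time_s: 6.35
position: [0.3964, 0.0725, 0.0925]
tcp_rot: [[0.921, -0.004, -0.388], [0.388, 0.0, 0.921], [-0.003, -1.0, 0.002]]
force: [-0.5, 0.5, -0.1]
opening: 0.006
```

```bash
python3 - <<'E'
from h import *
st()
E
```

```text
t 6.35 trap xyz tip mm [60.6 55.5 70.5] F trap [ 0.6  0.2 -0.1] q [  -6.   27.  119.    0.   34. -118.]
```

No contact at a reported 70.5 mm, so the true tip is higher. Continuing down.

arm_command(translation=[[0,0.06,0],[0,0.12,0],[0,0.16,0],[0,0.16,0]], rotation=[[0,0,0],[0,0,0],[0,0,0],[0,0,0]], grip=[1,1,1,1])

```text
time_s: 6.75
position: [0.3975, 0.0721, 0.0802]
tcp_rot: [[0.922, -0.001, -0.388], [0.388, 0.0, 0.922], [-0.001, -1.0, 0.001]]
force: [0.5, 0.4, -0.5]
opening: 0.006
```

arm_command(translation=[[0,0.03,0],[0,0.06,0],[0,0.06,0]], rotation=[[0,0,0],[0,0,0],[0,0,0]], grip=[1,1,1])

```text
time_s: 7.05
position: [0.3979, 0.072, 0.0758]
tcp_rot: [[0.922, -0.0, -0.388], [0.388, 0.0, 0.922], [-0.0, -1.0, 0.0]]
force: [0.6, 0.1, 0.1]
opening: 0.005
```

arm_command(translation=[[0,0.03,0],[0,0.05,0],[0,0.05,0]], rotation=[[0,0,0],[0,0,0],[0,0,0]], grip=[1,1,1])

```text
time_s: 7.35
position: [0.3978, 0.072, 0.0718]
tcp_rot: [[0.922, -0.0, -0.388], [0.388, 0.0, 0.922], [-0.0, -1.0, 0.0]]
force: [-0.6, 0.3, -0.3]
opening: 0.003
```

arm_command(translation=[[0,0.03,0],[0,0.05,0],[0,0.05,0]], rotation=[[0,0,0],[0,0,0],[0,0,0]], grip=[1,1,1])

```text
time_s: 7.65
position: [0.3978, 0.072, 0.0677]
tcp_rot: [[0.922, -0.0, -0.388], [0.388, 0.0, 0.922], [-0.0, -1.0, 0.0]]
force: [-0.7, -0.4, 0.0]
opening: 0.009
```

```bash
python3 - <<'E'
from h import *
st()
p=np.load('p.npy')
c=cam('scene'); x0,y0=235,170
im=cv2.resize(c['image'][y0:y0+75,x0:x0+100],(800,600),interpolation=cv2.INTER_CUBIC)
im=np.clip(255*(im/255.)**.5,0,255).astype(np.uint8)
cv2.imwrite('pics/c4.png',im)
E
```

```text
t 7.65 trap xyz tip mm [59.7 54.4 45.7] F trap [-0.1  0.8  0. ] q [  -6.   30.  120.   -0.   29. -119.]
```

View pics/c4.png

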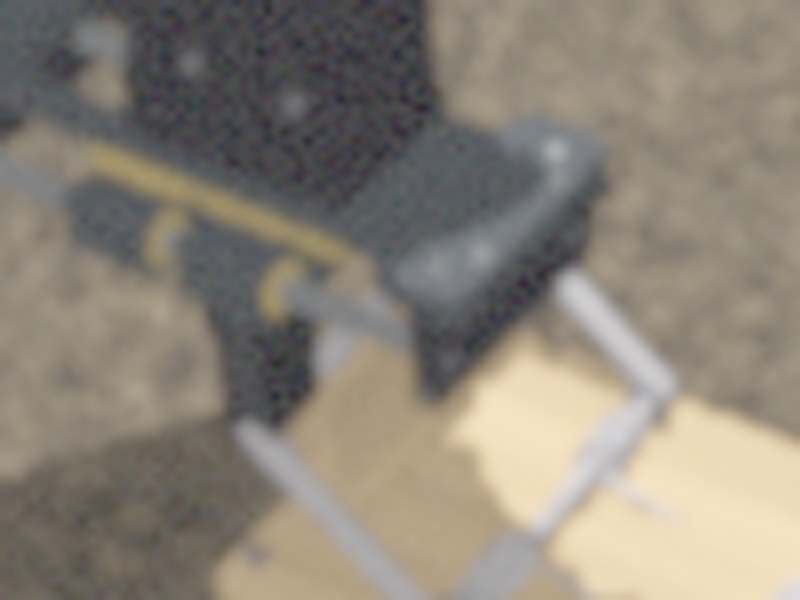

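The picture (9th) shows the finger bottom (260,420) just above or in front of the bar's +y corner (240,430). So the tip really is about 30 mm higher than reported. Continuing down in small steps.

arm_command(translation=[[0,0.03,0],[0,0.03,0],[0,0.03,0]], rotation=[[0,0,0],[0,0,0],[0,0,0]], grip=[1,1,1])

```text
time_s: 8.0
position: [0.398, 0.0721, 0.0665]
tcp_rot: [[0.922, 0.001, -0.388], [0.388, -0.0, 0.922], [0.001, -1.0, -0.0]]
force: [-1.3, 0.5, 13.7]
opening: 0.007
```

arm_command(translation=[[0,0.03,0],[0,0.03,0],[0,0.03,0]], rotation=[[0,0,0],[0,0,0],[0,0,0]], grip=[1,1,1])

```text
time_s: 8.3
position: [0.3979, 0.0722, 0.0657]
tcp_rot: [[0.922, 0.002, -0.388], [0.388, -0.0, 0.922], [0.002, -1.0, -0.001]]
force: [-4.0, 0.8, 34.9]
opening: 0.006
```

arm_command(translation=[[0,0.03,0],[0,0.03,0],[0,0.03,0]], rotation=[[0,0,0],[0,0,0],[0,0,0]], grip=[1,1,1])

```text
time_s: 8.6
position: [0.3977, 0.0724, 0.0649]
tcp_rot: [[0.922, 0.003, -0.388], [0.388, -0.0, 0.922], [0.003, -1.0, -0.001]]
force: [-6.7, 1.7, 57.1]
opening: 0.006
```

The tip touched the bar at TCP z=0.0668, so true tip height is about TCP z + 10.5 mm. I'll use that from here: back off, go around the bar to its +x side with the tip about 14 mm below its centre.

arm_command(translation=[[0,-0.25,0],[0.05,-0.25,0.4],[0.05,-0.25,0.4],[0.05,0.15,0.4],[0.05,0.15,0.4]], rotation=[[0,0,0],[0,0,0],[0,0,0],[0,0,0],[0,0,0]], grip=[1,1,1,1,1])

```text
time_s: 9.1
position: [0.3875, 0.103, 0.0466]
tcp_rot: [[0.921, -0.006, -0.389], [0.389, 0.0, 0.921], [-0.005, -1.0, 0.002]]
force: [0.2, 0.7, 0.2]
opening: 0.006
```

```bash
sed -i 's/w\[2\]-.022)/w[2]+.0105)/' h.py; python3 - <<'E'
from h import *
st()
E
```

```text
t 9.1 trap xyz tip mm [92.2 51.5 57.1] F trap [ 0.5 -0.4  0.2] q [  -1.   33.  121.   -0.   26. -114.]
```

arm_command(translation=[[0,-0.01,-0.15],[0,-0.04,-0.2],[0,-0.11,-0.28],[0,-0.19,-0.36],[0,-0.25,-0.44]], rotation=[[0,0,0],[0,0,0],[0,0,0],[0,0,0],[0,0,0]], grip=[1,1,1,1,1])

```text
time_s: 9.6
position: [0.403, 0.0704, 0.0699]
tcp_rot: [[0.922, 0.001, -0.387], [0.387, 0.001, 0.922], [0.001, -1.0, 0.0]]
force: [-0.6, 4.2, -2.8]
opening: 0.003
```

```bash
python3 - <<'E'
from h import *
st()
c=cam('scene'); cv2.imwrite('pics/s5.png',c['image']); print([(np.round(r['point'],3)*[640,400],round(r['conf'],2)) for r in models.spot_point('scene','bar_mid')])
p=np.load('p.npy')
for A in (40,50,60,70): print(A,proj(c,toW(p,[(80*np.cos(np.radians(A)),0,22+80*np.sin(np.radians(A)))])))
E
```

```text
t 9.6 trap xyz tip mm [56.1 50.4 80.4] F trap [ 4.1 -1.2 -2.8] q [  -6.   30.  120.    0.   30. -119.]
[(array([288. , 206.4]), 0.79), (array([332.8, 235.6]), 0.16)]
40 [[281.11102361 208.4561117 ]]
50 [[284.31308292 206.71692149]]
60 [[288.18444966 205.77418373]]
70 [[292.61607467 205.68013255]]
```

Bar is at about 60° and the contact force of 4 N is as expected. On over the apex.

arm_command(translation=[[0,-0.05,-0.14],[0,-0.09,-0.29],[0,-0.1,-0.43],[0,-0.11,-0.55],[0,-0.1,-0.66]], rotation=[[0,0,0],[0,0,0],[0,0,0],[0,0,0],[0,0,0]], grip=[1,1,1,1,1])

```text
time_s: 10.2
position: [0.422, 0.0225, 0.0776]
tcp_rot: [[0.922, -0.002, -0.387], [0.387, 0.002, 0.922], [-0.001, -1.0, 0.002]]
force: [-2.5, 6.6, 7.7]
opening: 0.006
```

```bash
cat >> h.py <<'E'
def ang():
    p=np.load('p.npy'); c=cam('scene'); r=models.spot_point('scene','bar_mid')[:2]
    A=np.arange(30,180,2); u=proj(c,toW(p,np.c_[80*np.cos(np.radians(A)),0*A,22+80*np.sin(np.radians(A))]))
    for q in r:
        d=np.hypot(*(u-np.array(q['point'])*[640,400]).T); print('A',A[d.argmin()],'err px',d.min().round(1),'conf',round(q['conf'],2))
    return c
E
python3 - <<'E'
from h import *
st();ang()
E
```

```text
t 10.2 trap xyz tip mm [ 4.6 52.1 88.1] F trap [ 7.1 -0.4  7.7] q [ -12.   30.  117.    0.   33. -125.]
A 106 err px 2.2 conf 0.65
```

arm_command(translation=[[0.03,-0.04,-0.13],[0.06,-0.05,-0.26],[0.08,-0.02,-0.38],[0.08,0.04,-0.47],[0.08,0.1,-0.56]], rotation=[[0,0,0],[0,0,0],[0,0,0],[0,0,0],[0,0,0]], grip=[1,1,1,1,1])

```text
time_s: 10.8
position: [0.4423, -0.0153, 0.0686]
tcp_rot: [[0.922, -0.008, -0.387], [0.387, 0.004, 0.922], [-0.006, -1.0, 0.007]]
force: [-3.8, 9.0, 1.6]
opening: 0.004
```

```bash
python3 - <<'E'
from h import *
st();ang()
E
```

```text
t 10.8 trap xyz tip mm [-38.1  48.6  79.1] F trap [ 9.7 -0.1  1.6] q [ -17.   32.  115.    0.   34. -129.]
A 132 err px 2.4 conf 0.74
```

Bar at ~133° and held on the finger's leading edge. Now the tip goes over onto the bar's top and presses down.

arm_command(translation=[[0,0.04,-0.08],[0,0.1,-0.16],[0,0.16,-0.24],[0,0.21,-0.3],[0,0.26,-0.35]], rotation=[[0,0,0],[0,0,0],[0,0,0],[0,0,0],[0,0,0]], grip=[1,1,1,1,1])

```text
time_s: 11.4
position: [0.4531, -0.0404, 0.0478]
tcp_rot: [[0.922, -0.009, -0.388], [0.388, 0.004, 0.922], [-0.006, -1.0, 0.007]]
force: [-3.6, 4.3, 6.8]
opening: 0.005
```

```bash
python3 - <<'E'
from h import *
st();ang()
E
```

```text
t 11.4 trap xyz tip mm [-65.5  48.7  58.3] F trap [5.4 1.6 6.8] q [ -19.   35.  114.    0.   32. -132.]
A 158 err px 0.4 conf 0.74
```

arm_command(translation=[[0,0.06,-0.06],[0,0.12,-0.12],[0,0.18,-0.19],[0,0.23,-0.19],[0,0.23,-0.19]], rotation=[[0,0,0],[0,0,0],[0,0,0],[0,0,0],[0,0,0]], grip=[1,1,1,1,1])

```text
time_s: 12.0
position: [0.4632, -0.0579, 0.0304]
tcp_rot: [[0.921, -0.0, -0.389], [0.389, -0.002, 0.921], [-0.001, -1.0, -0.001]]
force: [-3.4, -2.3, 9.1]
opening: 0.008
```

```bash
python3 - <<'E'
from h import *
st();c=ang();cv2.imwrite('pics/s6.png',c['image']);c=cam('top');cv2.imwrite('pics/t6.png',c['image'])
E
```

```text
t 12.0 trap xyz tip mm [-85.6  46.5  40.9] F trap [-0.8  4.1  9.1] q [ -21.   37.  113.   -0.   30. -134.]
A 48 err px 53.5 conf 0.23
```

Bar pressed over (Fz 9 N). I'll move back 4 mm from the post, press 2 mm lower, then slide along towards −y until just short of the hook.

arm_command(translation=[[0,0.025,0.05],[0.12,0.025,0.05],[0.24,0.025,0.05],[0.36,0.025,0.05],[0.45,0.025,0.05]], rotation=[[0,0,0],[0,0,0],[0,0,0],[0,0,0],[0,0,0]], grip=[1,1,1,1,1])

```text
time_s: 12.65
position: [0.4938, -0.0402, 0.0288]
tcp_rot: [[0.921, -0.003, -0.389], [0.389, -0.002, 0.921], [-0.003, -1.0, -0.0]]
force: [-6.3, -3.7, 9.5]
opening: 0.004
```

```bash
python3 - <<'E'
from h import *
st()
x0,y0=280,190
c=cam('scene');im=cv2.resize(c['image'][y0:y0+75,x0:x0+100],(800,600),interpolation=cv2.INTER_CUBIC)
im=np.clip(255*(im/255.)**.5,0,255).astype(np.uint8); cv2.imwrite('pics/c7.png',im)
E
```

```text
t 12.65 trap xyz tip mm [-81.6  11.3  39.3] F trap [-0.8  7.2  9.5] q [ -18.   38.  108.   -0.   33. -130.]
```

View pics/c7.png

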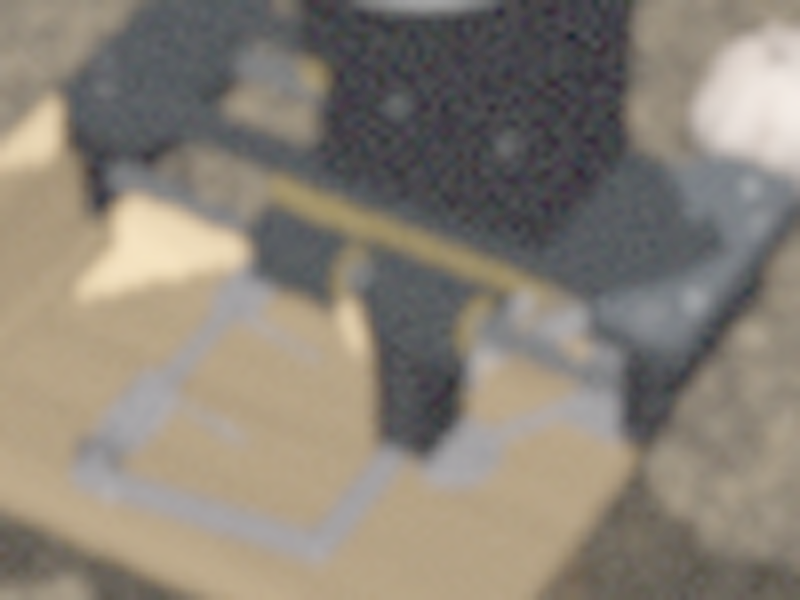

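The 11th picture (limit 12) shows the bar down under the finger at (400,450) and the catch post at (600,390) clear of the finger. Now I'll sweep the hook round, slowly near the end.

arm_command(translation=[[0.09,0,0],[0.18,0,0],[0.27,0,0],[0.36,0,0],[0.42,0,0]], rotation=[[0,0,0],[0,0,0],[0,0,0],[0,0,0],[0,0,0]], grip=[1,1,1,1,1])

```text
time_s: 13.2
position: [0.5211, -0.0256, 0.0282]
tcp_rot: [[0.921, -0.01, -0.389], [0.389, 0.001, 0.921], [-0.008, -1.0, 0.005]]
force: [-6.9, -1.5, 8.4]
opening: 0.007
```

```bash
python3 - <<'E'
from h import *
st()
E
```

```text
t 13.2 trap xyz tip mm [-79.1 -19.5  38.7] F trap [1.3 6.9 8.4] q [ -15.   40.  104.   -0.   37. -128.]
```

arm_command(translation=[[0.03,0,0],[0.06,0,0],[0.06,0,0]], rotation=[[0,0,0],[0,0,0],[0,0,0]], grip=[1,1,1])

```text
time_s: 13.5
position: [0.5274, -0.0245, 0.0285]
tcp_rot: [[0.921, -0.006, -0.389], [0.389, -0.0, 0.921], [-0.005, -1.0, 0.002]]
force: [-5.3, -1.1, 7.8]
opening: 0.007
```

arm_command(translation=[[0.02,0,0],[0.04,0,0],[0.04,0,0]], rotation=[[0,0,0],[0,0,0],[0,0,0]], grip=[1,1,1])

```text
time_s: 13.8
position: [0.5302, -0.0235, 0.0286]
tcp_rot: [[0.921, -0.006, -0.389], [0.389, -0.001, 0.921], [-0.006, -1.0, 0.002]]
force: [-5.7, -2.2, 7.9]
opening: 0.005
```

```bash
python3 - <<'E'
from h import *
st()
E
```

```text
t 13.8 trap xyz tip mm [-80.8 -28.8  39.1] F trap [0.3 6.1 7.9] q [ -15.   40.  103.   -0.   37. -127.]
```

arm_command(translation=[[0.03,0,0],[0.03,0,0],[0.03,0,0]], rotation=[[0,0,0],[0,0,0],[0,0,0]], grip=[1,1,1])

```text
time_s: 14.1
position: [0.5325, -0.0226, 0.0286]
tcp_rot: [[0.921, -0.006, -0.389], [0.389, -0.001, 0.921], [-0.005, -1.0, 0.002]]
force: [-6.2, -2.1, 8.5]
opening: 0.009
```

arm_command(translation=[[0.02,0,0],[0.02,0,0],[0.02,0,0]], rotation=[[0,0,0],[0,0,0],[0,0,0]], grip=[1,1,1])

```text
time_s: 14.4
position: [0.5332, -0.0222, 0.0286]
tcp_rot: [[0.921, -0.007, -0.39], [0.39, -0.001, 0.921], [-0.007, -1.0, 0.002]]
force: [-8.6, -4.0, 9.6]
opening: 0.001
```

```bash
python3 - <<'E'
from h import *
st()
E
```

```text
t 14.4 trap xyz tip mm [-80.9 -32.   39.1] F trap [-0.2  9.5  9.6] q [ -14.   40.  103.   -0.   38. -127.]
```

Fy rose from 6 to 9.5 N with movement stalling, so the catch is on its stop. I'll ease up slowly with a hair of sideways relief.

arm_command(translation=[[-0.01,-0.02,0],[-0.01,-0.04,0],[-0.01,-0.06,0],[-0.01,-0.08,0],[-0.01,-0.1,0]], rotation=[[0,0,0],[0,0,0],[0,0,0],[0,0,0],[0,0,0]], grip=[1,1,1,1,1])

```text
time_s: 14.9
position: [0.5325, -0.0209, 0.0362]
tcp_rot: [[0.922, -0.007, -0.388], [0.388, 0.002, 0.922], [-0.006, -1.0, 0.004]]
force: [-5.9, 3.0, 6.2]
opening: 0.005
```

arm_command(translation=[[0,-0.02,0],[0,-0.04,0],[0,-0.06,0],[0,-0.08,0],[0,-0.08,0]], rotation=[[0,0,0],[0,0,0],[0,0,0],[0,0,0],[0,0,0]], grip=[1,1,1,1,1])

```text
time_s: 15.4
position: [0.5335, -0.0218, 0.042]
tcp_rot: [[0.921, -0.006, -0.389], [0.389, 0.0, 0.921], [-0.005, -1.0, 0.002]]
force: [-6.5, -1.5, 1.8]
opening: 0.008
```

```bash
python3 - <<'E'
from h import *
st();ang()
E
```

```text
t 15.4 trap xyz tip mm [-80.6 -32.4  52.5] F trap [1.2 6.5 1.8] q [ -14.   39.  102.   -0.   39. -127.]
A 162 err px 0.3 conf 0.75
```

arm_command(translation=[[0,-0.02,0],[0,-0.04,0],[-0.01,-0.04,0],[-0.02,-0.04,0],[-0.02,-0.04,0]], rotation=[[0,0,0],[0,0,0],[0,0,0],[0,0,0],[0,0,0]], grip=[1,1,1,1,1])

```text
time_s: 16.0
position: [0.5344, -0.0224, 0.0452]
tcp_rot: [[0.922, -0.001, -0.388], [0.388, -0.0, 0.922], [-0.001, -1.0, 0.0]]
force: [-4.5, -1.5, 1.0]
opening: 0.007
```

```bash
python3 - <<'E'
from h import *
st();ang()
E
```

```text
t 16.0 trap xyz tip mm [-81.5 -33.   55.7] F trap [0.4 4.8 1. ] q [ -14.   38.  102.   -0.   39. -127.]
A 168 err px 0.2 conf 0.78
```

arm_command(translation=[[-0.03,0,0],[-0.06,0,0],[-0.1,0,0],[-0.1,0,0]], rotation=[[0,0,0],[0,0,0],[0,0,0],[0,0,0]], grip=[1,1,1,1])

```text
time_s: 16.5
position: [0.5282, -0.0256, 0.0454]
tcp_rot: [[0.922, 0.002, -0.388], [0.388, -0.0, 0.922], [0.002, -1.0, -0.001]]
force: [-0.1, 0.3, -0.2]
opening: 0.006
```

```bash
python3 - <<'E'
from h import *
st();ang()
E
```

```text
t 16.5 trap xyz tip mm [-81.9 -26.1  55.9] F trap [ 0.3 -0.  -0.2] q [ -15.   38.  103.    0.   39. -128.]
A 166 err px 0.2 conf 0.68
```

Force is zero and the bar stays put on the hook. Lift straight away, then look.

arm_command(translation=[[0,-0.3,0],[0,-0.8,0],[0,-1,0],[0,-1,0]], rotation=[[0,0,0],[0,0,0],[0,0,0],[0,0,0]], grip=[1,1,1,1])

```text
time_s: 17.0
position: [0.5299, -0.0258, 0.1277]
tcp_rot: [[0.922, 0.007, -0.388], [0.388, -0.002, 0.922], [0.006, -1.0, -0.004]]
force: [1.0, -0.4, 0.1]
opening: 0.003
```

arm_command(translation=[[0,-0.8,0.6],[0,-0.8,1],[0,-0.8,1],[0,-0.8,1]], rotation=[[0,0,0],[0,0,0],[0,0,0],[0,0,0]], grip=[1,1,1,1])

```text
time_s: 17.4
position: [0.4959, 0.0494, 0.1888]
tcp_rot: [[0.921, -0.0, -0.391], [0.391, -0.0, 0.921], [-0.0, -1.0, -0.0]]
force: [0.1, -0.8, -0.7]
opening: 0.005
```

```bash
python3 - <<'E'
from h import *
st();ang()
x0,y0=260,190
c=cam('scene');im=cv2.resize(c['image'][y0:y0+90,x0:x0+120],(800,600),interpolation=cv2.INTER_CUBIC)
cv2.imwrite('pics/c8.png',im)
E
```

```text
t 17.4 trap xyz tip mm [ -0.3 -26.4 199.3] F trap [-0.8  0.2 -0.7] q [  -7.   22.  101.   -0.   56. -120.]
A 160 err px 2.7 conf 0.79
```

View pics/c8.png

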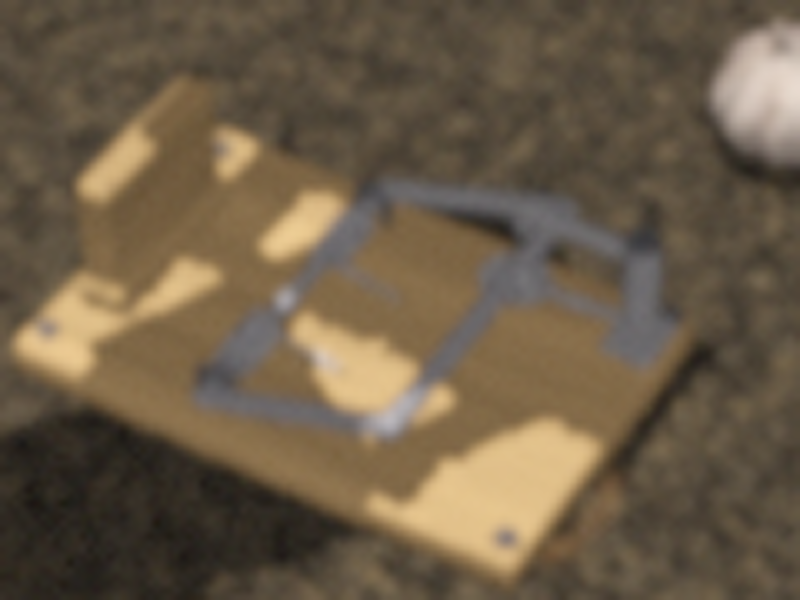

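The last picture shows the bar held over, from (390,425) to (560,215), with the catch nose running from the post (640,250) across the bar at (540,215). The robot is clear, so I'm handing in.

```bash
python3 - <<'E'
from h import *
st();ang();print(bot.hand_in())
E
```

```text
t 17.55 trap xyz tip mm [ -2.2 -26.2 198.4] F trap [ 0.8  0.5 -0.5] q [  -7.   23.  101.   -0.   56. -120.]
A 164 err px 1.4 conf 0.67
the job is handed in; nothing more can be done
None
```

The trap is set and the job is handed in, at about 17.6 s of the 64 s allowed. With the fingers shut, I pushed the sprung arm over from its +x side and moved onto the top of the bar. I pressed it down at the catch end and slid towards −y until the hook reached its stop. Then I eased up until the bar hung on the hook, and withdrew straight up.

**Last checks:**
- **Bar:** It stayed at about 160–166° by the image estimate, which matches the set position (about 161°), with no force on the robot. The final picture shows the hook's nose across the bar and the gripper well clear.
- **Bystanders:** I did not re-measure their positions at the end. The arm kept well clear of them, and the garlic is the only one in the final picture.

**What disagreed or went less well:**
- **Fingertip height:** The tip was about 32 mm higher than the reported pose and tip length imply. The wrist camera roughly agreed with the reported pose. I found the true height by touching the resting bar and used that from then on.
- **Touch force:** That touch reached 57 N, more than intended. I took it to be the fingertip, not the gripper's body (which has a 40 N limit), going by the picture just before it.
- **Catch stop:** The push on the catch peaked at about 9.5 N sideways, of which about 6 N was friction along the bar.

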